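# Put the component blocks away in their slide-lid cases

### The arm

A 6-joint arm with a two-finger parallel gripper is mounted at the origin on the work surface. World frame = base frame: x ahead of the robot, y to its left, z up, the work surface at z = 0. Lengths are in m, angles in rad, forces in N, time in s.
With the tool pointing down it reaches from about 0.275 to 0.775 m from the base axis. Payload 14.6 kg.
Tool frame: the origin (TCP) lies at the very end of the fingers, on their centre line; the grasp point (between the pads) lies 19 mm behind it; z points along the fingers, y is the line along which they close (so a half turn about z gives the same grasp; the last joint's range is limited). The gripper opens to 85 mm and grips with 20 to 120 N. Pads are 22 mm wide; open, the fingers measure 114 mm over their backs; the gripper's body (76 mm by 85 mm) begins 54 mm behind the grasp point. The pads swing forward as they close: fully open they stand 13 mm farther back than shut.
Start: joints at [1.163, 0.263, -0.048, 1.259, 0, 1.415], TCP at [0.131, 0.508, 0.231] pointing down, gripper open.
Joint ranges: [-2.65, 2.65], [-0.89, 1.7], [-1.18, 1.37], [-2.13, 2.11], [-1.35, 1.29], [-3.14, 3.14]. Speed limits (rad/s): [1.89, 1.89, 2.57, 2.79, 3.14, 3.14].

### API

Orientations are given as a rotation vector (axis times angle).
In Python, from cell import * gives the robot as it stands.
- The arm moves only by the tool servo_tool, never from a script. Its argument "rows" is one flat list of numbers, 7 for each row, row after row: the shift along the world's x, y, z in mm, then the turn, a rotation vector about the world's x, y, z in degrees, then the opening, from 0 (shut) to 1 (fully open). In form: [dx, dy, dz, rx, ry, rz, grip, dx, dy, dz, rx, ry, rz, grip, ...]. A call has 1 to 5 rows; each row shifts and turns the commanded pose from where the row before left it; what a row does not reach is not made up. A row lasts 1/8 s, in which the tool goes at most 62.5 mm and 10.7 degrees, less where a joint would pass 70% of its speed; a pose out of reach is approached as far as the arm can. A call is refused whole if a number of a shift passes 62.5 or a number of a turn 10.7, either way. A call with a gripper value outside its range is refused whole. The fingers move at their own pace and stop on an object; "newtons" is the grip in N (left out, the last holds). Time passes only in rows, so rows that do not move let the fingers close. It gives the time, the measured TCP pose, the force, the opening and the grip force at its end, in the units of the state.
- sense(): the state, without advancing time (a new reading comes with each control period).
- get_image(name): name is "scene" or "top" or "wrist"; returns the picture (400x640x3 uint8, blue, green, red); there is no depth.
- camera_params(name): a dict with "camera_matrix" (3x3 intrinsics, pixels), "R" (3x3) and "t" (3): a world point X has camera coordinates R X + t; the wrist camera has in their place "T_tool_cam" (4x4, takes a point from camera to tool coordinates, whose origin is the TCP and whose axes are the flange's). Camera axes: x right, y down, z forward; pixel columns grow to the right and rows downward; lengths in m; the calibration is good to about 2 mm. A picture is of the moment at which its call begins: read the wrist's pose just before it. camera_params takes no time and is no camera call.
- close_job(): hands the job in; it is judged then, once.
Trained networks look in the newest picture that a camera, given by its name, has taken for a name from the list of things; names that differ only in an ending like _2 or _b are one class to them, and where a whole thing is asked for, a point or a joint stands for the part that bears it (a point fixed in the world has none). Each returns a list of dicts, best first, with "conf" (0 to 1); they miss things now and then, are a little off and sometimes report something else, mostly with a low value. They report only what shows in the picture. A call takes as long as a camera call. They do not tell look-alikes from the thing itself.
- spot_in(camera, query): "bbox" ([left, top, right, bottom] in pixels, round what is visible of it).
- masks_of(camera, query): "region" (400x640 bool, what is visible of it) and "bbox" ([left, top, right, bottom] in pixels, round what is visible of it).
The state is a dict: "time": time; "qpos": joint angles; "qd": joint speeds; "joint_efforts": joint torques, N m; "tool_pos": TCP position; "tool_rot": TCP orientation; "force": force on the tool from outside, world axes, zero at the start; "moment": the same for the moment, N m; "width": opening from 0.0 (shut) to 1.0 (fully open); "gripper_force": force on a finger pad.
Only numpy, scipy, OpenCV 4.12 (cv2) and the standard library are available. Lean on these libraries where they do the work, as an engineer would, in place of code of your own. Each camera call takes 0.05 s, during which the arm holds its last target. There are 200 camera calls.

### The job

The practical is over: put every component block that is still out on the bench into the storage case of its own colour, flat on the case's floor with its white grip rib up (the flush lids have no handle: press on one and draw it towards you). Do not open a case that has no block to receive, and finish with all three lids slid fully shut, also any that stood ajar. Leave the multimeter, the steel cup and the wooden tray where they are.

Things in the scene. Friction and masses are not known exactly. Their poses are not given: they have to be found in the camera images.
- board: black plug board with white printed squares, fixed, 280 (x) x 260 (y) x 4 mm; origin at the centre of its underside. The component blocks start standing on it.
- case_red: red storage case, fixed, outside 140 (its x) x 90 (its y) x 56 mm high, walls and floor 5 mm (holds two blocks one behind the other along its x); origin at the centre of its underside, front (-x end) towards the robot. Front wall 49 mm high, the lid slides out over it; side and back walls flush with the lid's top: a shut lid has no edge to catch, press on it and drag.
- lid_red (a joint): clear slide lid of the red case: 0 = shut, grows as it is drawn along the case's -x, 0.13 m = fully open (rear edge 65 mm in front of the case's centre; it sticks out level in front). Cannot come off, no catch, stays where left, drag 1 to 2 N. 135 x 78 x 6 mm, top 56 mm above the bench. May start up to 12 mm ajar. To shut: press and push back, or push the front edge.
- lid_red_pad (a point): centre of the grey thumb patch (40 x 56 mm) on top of the red case's lid, flush with it, the place to press; it moves with the lid and is 35 mm behind the case's centre when shut.
- case_blue: blue storage case, fixed, outside 140 (its x) x 90 (its y) x 56 mm high, walls and floor 5 mm (holds two blocks one behind the other along its x); origin at the centre of its underside, front (-x end) towards the robot. Front wall 49 mm high, the lid slides out over it; side and back walls flush with the lid's top: a shut lid has no edge to catch, press on it and drag.
- lid_blue (a joint): clear slide lid of the blue case: 0 = shut, grows as it is drawn along the case's -x, 0.13 m = fully open (rear edge 65 mm in front of the case's centre; it sticks out level in front). Cannot come off, no catch, stays where left, drag 1 to 2 N. 135 x 78 x 6 mm, top 56 mm above the bench. May start up to 12 mm ajar. To shut: press and push back, or push the front edge.
- lid_blue_pad (a point): centre of the grey thumb patch (40 x 56 mm) on top of the blue case's lid, flush with it, the place to press; it moves with the lid and is 35 mm behind the case's centre when shut.
- case_yellow: yellow storage case, fixed, outside 140 (its x) x 90 (its y) x 56 mm high, walls and floor 5 mm (holds two blocks one behind the other along its x); origin at the centre of its underside, front (-x end) towards the robot. Front wall 49 mm high, the lid slides out over it; side and back walls flush with the lid's top: a shut lid has no edge to catch, press on it and drag.
- lid_yellow (a joint): clear slide lid of the yellow case: 0 = shut, grows as it is drawn along the case's -x, 0.13 m = fully open (rear edge 65 mm in front of the case's centre; it sticks out level in front). Cannot come off, no catch, stays where left, drag 1 to 2 N. 135 x 78 x 6 mm, top 56 mm above the bench. May start up to 12 mm ajar. To shut: press and push back, or push the front edge.
- lid_yellow_pad (a point): centre of the grey thumb patch (40 x 56 mm) on top of the yellow case's lid, flush with it, the place to press; it moves with the lid and is 35 mm behind the case's centre when shut.
- red_1: red plug-in component block, loose, about 90 g: red base 46 (its x) x 56 (its y) x 18 mm with an upright white grip rib on top, 10 mm thick (its x) x 50 mm long (its y) x 20 mm high, 38 mm overall; origin at the centre of its underside, z up. Pinch the rib across its 10 mm thickness from above. May be absent.
- red_2: red plug-in component block, loose, about 90 g: red base 46 (its x) x 56 (its y) x 18 mm with an upright white grip rib on top, 10 mm thick (its x) x 50 mm long (its y) x 20 mm high, 38 mm overall; origin at the centre of its underside, z up. Pinch the rib across its 10 mm thickness from above. May be absent.
- blue_1: blue plug-in component block, loose, about 90 g: blue base 46 (its x) x 56 (its y) x 18 mm with an upright white grip rib on top, 10 mm thick (its x) x 50 mm long (its y) x 20 mm high, 38 mm overall; origin at the centre of its underside, z up. Pinch the rib across its 10 mm thickness from above. May be absent.
- blue_2: blue plug-in component block, loose, about 90 g: blue base 46 (its x) x 56 (its y) x 18 mm with an upright white grip rib on top, 10 mm thick (its x) x 50 mm long (its y) x 20 mm high, 38 mm overall; origin at the centre of its underside, z up. Pinch the rib across its 10 mm thickness from above. May be absent.
- yellow_1: yellow plug-in component block, loose, about 90 g: yellow base 46 (its x) x 56 (its y) x 18 mm with an upright white grip rib on top, 10 mm thick (its x) x 50 mm long (its y) x 20 mm high, 38 mm overall; origin at the centre of its underside, z up. Pinch the rib across its 10 mm thickness from above. May be absent.
- yellow_2: yellow plug-in component block, loose, about 90 g: yellow base 46 (its x) x 56 (its y) x 18 mm with an upright white grip rib on top, 10 mm thick (its x) x 50 mm long (its y) x 20 mm high, 38 mm overall; origin at the centre of its underside, z up. Pinch the rib across its 10 mm thickness from above. May be absent.
- multimeter: red hand multimeter lying on the bench, 180 x 90 x 38 mm, loose, bystander; origin at the centre of its underside
- calorimeter: steel calorimeter cup, 90 mm diameter, 110 mm high, loose, bystander; origin at the centre of its underside
- wood_tray: open wooden tray, 120 x 180 x 60 mm, loose, bystander; origin at the centre of its underside
Mind the look-alikes: they are no part of the job. What is shaped like the case_red but green is not meant.

How it is judged:
By the outcome, as a careful person would: the job done as asked, in the order asked, and still so for the second after the job is handed in, with the robot touching nothing.
Of red_1, red_2, blue_1, blue_2, yellow_1, yellow_2 only 3 to 5 are there at a start; the rules pass over those that are not, and their reading is None.
At some moment in a run one of red_1, red_2, blue_1, blue_2, yellow_1, yellow_2 may be knocked a few centimetres aside while the robot is not near it.
It also fails if it takes over 210 s, if anything falls off the work surface, if the arm or the gripper's body presses on something with over 40 N, if the wrist force passes 120 N, or if a joint passes its speed limit or range.

## Working session

There is one attempt and no reset: what is moved stays moved. The work goes in short steps, Python scripts to look and compute and a tool call to move; the robot and the scene stay as the last step left them, time stands still between calls to the robot, and variables do not carry over. Pictures are saved under pics/ and viewed, at most 14 in all, crops included, and the job is handed in when it is done.

Besides the shell and the picture viewer there is one more tool, called after ">>>" in YAML: its name, and indented under it one key for each argument. servo_tool: Moves the arm, as the interface text tells. Its arguments: {"type":"object","properties":{"rows":{"type":"array","items":{"type":"number"}},"newtons":{"type":"number"}},"required":["rows"]}

```bash
mkdir -p pics; ls; python3 - <<'E'
from cell import *
import cv2
for n in ("top","scene"):
    cv2.imwrite(f"pics/{n}0.png",get_image(n))
    p=camera_params(n); print(n,p)
s=sense(); print(s)
print(camera_params("wrist"))
E
```

```text
pics
top {'camera_matrix': array([[471.75689861,   0.        , 319.69015904],
       [  0.        , 471.75689861, 200.81868419],
       [  0.        ,   0.        ,   1.        ]]), 'R': array([[-0.02418208, -0.99940358, -0.02465172],
       [-0.99238765,  0.0269763 , -0.12016252],
       [ 0.12075587,  0.02155828, -0.99244811]]), 't': array([0.07452073, 0.51248273, 1.24548014])}
scene {'camera_matrix': array([[435.82509744,   0.        , 328.11088389],
       [  0.        , 435.82509744, 199.94188543],
       [  0.        ,   0.        ,   1.        ]]), 'R': array([[-0.42485279,  0.90525374, -0.00397102],
       [ 0.52004082,  0.24046979, -0.81959248],
       [-0.74098425, -0.35027124, -0.57293316]]), 't': array([ 0.18319419, -0.22972381,  1.68256854])}
{'time': 0.1, 'qpos': array([ 1.16272642e+00,  2.63486378e-01, -4.88810771e-02,  1.25938620e+00,
       -4.14331535e-05,  1.41549612e+00]), 'qd': array([ 0.00080259, -0.00121093,  0.00247468, -0.00111418, -0.00079977,
       -0.0011054 ]), 'joint_efforts': array([ 2.39616915e-03, -6.38576245e+01,  3.85064042e+01,  9.91558976e-03,
  
[... 164 characters left out ...]
03]), 'force': array([ 0.97884383, -0.35038844,  0.13400612]), 'moment': array([ 0.04508344, -0.00783515,  0.01277697]), 'gripper_force': 0.0, 'width': 1.0072790584225595}
{'camera_matrix': array([[284.69812456,   0.        , 320.18456158],
       [  0.        , 284.69812456, 208.03814068],
       [  0.        ,   0.        ,   1.        ]]), 'T_tool_cam': array([[ 1.23766197e-04, -9.62308665e-01, -2.71959591e-01,
         6.78779342e-02],
       [ 9.99999936e-01,  2.10708403e-04, -2.90485559e-04,
         5.04587206e-04],
       [ 3.36840941e-04, -2.71959537e-01,  9.62308629e-01,
        -1.43745655e-01],
       [ 0.00000000e+00,  0.00000000e+00,  0.00000000e+00,
         1.00000000e+00]])}
```

View pics/top0.png

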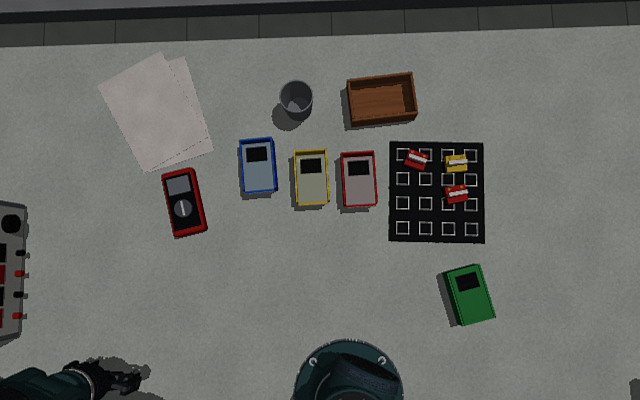

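View pics/scene0.png

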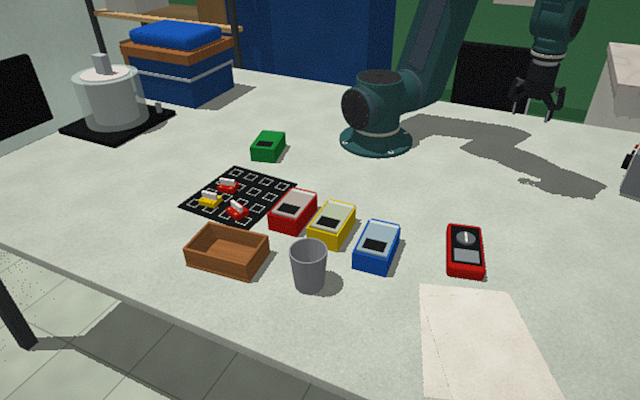

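The top view shows three blocks on the board: two red ones at (417,159) and (457,194), and a yellow one at (456,162). The cases are blue (257,166), yellow (311,178) and red (359,180). The green case at (468,295) is the look-alike, and there are no blue blocks. Next I'll measure the poses and check an enlarged crop.

```bash
cat > h.py <<'E'
from cell import *
import numpy as np, cv2
from scipy.spatial.transform import Rotation as Rn
def cam(name, s=None):
    p=camera_params(name); K=p["camera_matrix"]
    if name=="wrist":
        s=s or sense(); T=p["T_tool_cam"]; Rt=Rn.from_rotvec(s["tool_rot"]).as_matrix()
        Rwc=Rt@T[:3,:3]; c=Rt@T[:3,3]+s["tool_pos"]
    else:
        Rwc=p["R"].T; c=-Rwc@p["t"]
    return K,Rwc,c
def unproj(C,px,z):
    K,R,c=C; px=np.atleast_2d(px).astype(float)
    d=(R@np.linalg.inv(K)@np.c_[px,np.ones(len(px))].T).T
    return (c+d*((z-c[2])/d[:,2])[:,None])[:,:2]
def proj(C,X):
    K,R,c=C; q=K@R.T@(np.atleast_2d(X)-c).T
    return (q[:2]/q[2]).T
def rect(P):
    """centre, (long,short), yaw deg of long axis, in mm"""
    (cx,cy),(w,h),a=cv2.minAreaRect((P*1000).astype(np.float32))
    if w<h: w,h,a=h,w,a+90
    return np.round([cx,cy,w,h,(a+90)%180-90],1)
def pixels(m): 
    ys,xs=np.nonzero(m); return np.c_[xs,ys]
def biggest(m):
    n,l,st,_=cv2.connectedComponentsWithStats(m.astype(np.uint8))
    return l==1+np.argmax(st[1:,4])
E
python3 - <<'E'
from h import *
im=get_image("top"); C=cam("top"); print("cam",C[2])
for q,z in (("case_red",.056),("case_yellow",.056),("case_blue",.056),("red_1",.03),("yellow_1",.03),("blue_1",.03),("multimeter",.038),("calorimeter",.11),("wood_tray",.06)):
    for d in masks_of("top",q):
        if d["conf"]>.2: print(q,round(d["conf"],2),np.int32(d["bbox"]),rect(unproj(C,pixels(d["region"]),z)))
cv2.imwrite("pics/c1.png",cv2.resize(im[125:255,225:500],None,fx=2.9,fy=2.9,interpolation=cv2.INTER_CUBIC))
E
```

```text
cam [0.35998456 0.03380098 1.2994927 ]
case_red 0.73 [442 263 494 324] [ 258.8 -315.5  145.3  102.5   13. ]
case_red 0.73 [347  74 420 128] [ 786.6 -113.5  185.   136.3  -84.8]
case_red 0.63 [338 148 380 207] [568.5 -43.6 151.4  91.7   1.8]
case_yellow 0.58 [293 146 329 203] [577.2  81.8 152.5  92.3   2.5]
case_blue 0.81 [236 138 276 192] [614.8 223.6 153.2  97.7   4.3]
case_blue 0.43 [341 157 374 209] [561.  -44.7 136.   78.4   2. ]
red_1 0.69 [442 184 468 206] [ 524.4 -304.9   60.3   45.8  -82. ]
red_1 0.61 [405 147 424 171] [ 620.9 -202.3   57.    46.8   67.8]
yellow_1 0.68 [445 152 465 170] [ 608.2 -310.9   61.8   47.4  -86.2]
multimeter 0.88 [161 170 203 237] [521.3 430.2 180.4  94.6  13.2]
calorimeter 0.82 [278  81 314 121] [773.2 116.5 110.8  91.9  -1.8]
wood_tray 0.57 [345  73 419 127] [ 785.8 -112.7  183.9  137.1  -84.5]
```

View pics/c1.png

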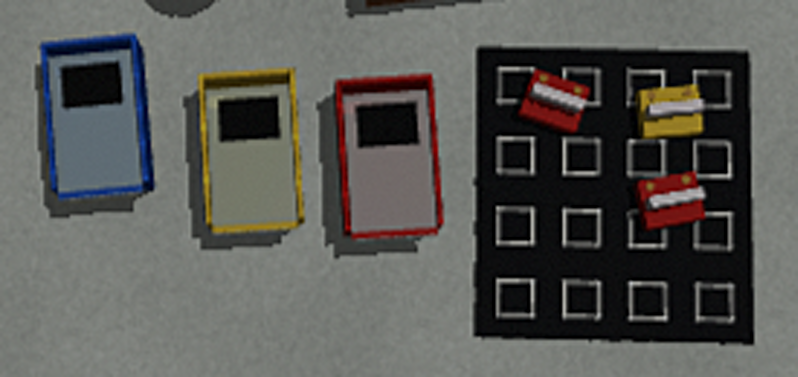

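Two red blocks and one yellow are present, so blue stays closed. The network's red "case" hits are the green case (468,295), the tray (383,100) and the true red case (359,180). The crop confirms the last one by its red rim. I'll move in for a closer wrist view.

>>> servo_tool:
  rows: [41,-36,20,0,0,-7.4,1,41,-36,20,0,0,-7.4,1,41,-36,20,0,0,-7.4,1,41,-36,20,0,0,-7.4,1,41,-36,20,0,0,-7.4,1]

```text
time: 1.23
tool_pos: [0.3374, 0.3269, 0.3321]
tool_rot: [1.37, 2.827, 0.001]
force: [1.2, 1.3, -0.3]
width: 1.001
gripper_force: 0.0
```

>>> servo_tool:
  rows: [41,-36,0,0,0,-7.4,0.5,41,-36,0,0,0,-7.4,0.5,41,-36,0,0,0,-7.4,0.5,41,-36,0,0,0,-7.4,0.5,41,-36,0,0,0,-7.4,0.5]

```text
time: 1.85
tool_pos: [0.5425, 0.1469, 0.3314]
tool_rot: [2.197, 2.246, 0.001]
force: [-0.7, 1.0, 0.4]
width: 0.504
gripper_force: 0.0
```

>>> servo_tool:
  rows: [0,0,0,0,0,0,0,0,0,0,0,0,0,0,0,0,0,0,0,0,0]

```text
time: 2.22
tool_pos: [0.5406, 0.1491, 0.3317]
tool_rot: [2.19, 2.252, 0.001]
force: [0.6, -0.1, 0.0]
width: 0.004
gripper_force: 0.0
```

```bash
python3 - <<'E'
from h import *
s=sense(); im=get_image("wrist"); C=cam("wrist",s); print(s["tool_pos"],s["tool_rot"],s["force"],s["width"])
cv2.imwrite("pics/w1.png",im)
for q,z in (("case_red",.056),("case_yellow",.056),("case_blue",.056),("red_1",.03),("yellow_1",.03),("lid_red_pad",.056)):
    for d in masks_of("wrist",q):
        if d["conf"]>.2: print(q,round(d["conf"],2),np.int32(d["bbox"]),rect(unproj(C,pixels(d["region"]),z)))
E
```

```text
[0.5405673  0.14914075 0.33167259] [2.18968075e+00 2.25249503e+00 6.06805663e-04] [ 0.62223652 -0.10936329  0.03646463] 0.004111099236400821
case_red 0.67 [346 254 379 289] [620.3  -5.   76.1  45.6 -72.3]
case_yellow 0.88 [293 184 392 250] [578.1  87.1 152.1 101.8   1.6]
case_blue 0.95 [318  87 429 156] [614.3 226.  150.9  90.9   4.2]
case_blue 0.22 [292 184 392 248] [578.5  86.7 150.9 101.3   2.5]
lid_red_pad 0.61 [290 269 371 289] [562.1 -23.2 132.7  33.2   1.6]
```

View pics/w1.png

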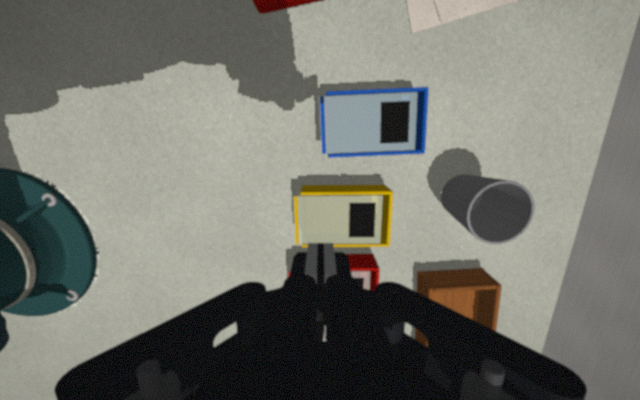

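```bash
cat >> h.py <<'E'
from scipy.optimize import minimize
HS=dict(red=[(0,8),(172,180)],yellow=[(20,34)],blue=[(105,125)])
def colour(im,c,roi=None):
    h,s,v=cv2.split(cv2.cvtColor(im,cv2.COLOR_BGR2HSV))
    m=np.zeros(h.shape,bool)
    for a,b in HS[c]: m|=(h>=a)&(h<=b)
    m&=(s>130)&(v>60)
    if roi is not None:
        k=np.zeros_like(m); l,t,r,b=np.int32(roi); k[max(t-4,0):b+5,max(l-4,0):r+5]=1; m&=k
    return m
def hullmask(p):
    m=np.zeros((400*4,640*4),np.uint8); cv2.fillConvexPoly(m,cv2.convexHull(np.int32(np.round((p+.5)*4))),1); return m
def fitbox(C,m,x0,size,z0=0.):
    """fit (x mm,y mm,yaw deg) of a box by its silhouette"""
    tgt=hullmask(pixels(m).astype(np.float32))
    def f(v):
        a=np.deg2rad(v[2]); c,s=np.cos(a),np.sin(a); X=[]
        for sx in(-.5,.5):
            for sy in(-.5,.5):
                for z in(z0,z0+size[2]):
                    X.append([v[0]/1e3+c*sx*size[0]-s*sy*size[1],v[1]/1e3+s*sx*size[0]+c*sy*size[1],z])
        h=hullmask(proj(C,np.array(X))); return (h!=tgt).sum()/tgt.sum()
    r=minimize(f,x0,method="Nelder-Mead",options=dict(initial_simplex=np.array(x0)+np.array([[0,0,0],[8,0,0],[0,8,0],[0,0,5]])))
    return np.round(r.x,1),round(r.fun,3)
def caselid(im,C,c,x0,roi):
    m=colour(im,c,roi); v,e=fitbox(C,m,x0,(.14,.09,.056)); a=np.deg2rad(v[2]); u=np.array([np.cos(a),np.sin(a)])
    k=np.zeros(im.shape[:2],bool); l,t,r,b=np.int32(roi); k[t:b,l:r]=1
    k&=(im.max(2)<35); k=biggest(k); P=unproj(C,pixels(k),.056)*1000; pc=P.mean(0)
    print(c,v,"err",e,"pad",np.round(pc,1),rect(P/1000)[2:4],"lid opening mm",round(35-(pc-v[:2])@u,1))
E
python3 - <<'E'
from h import *
im=cv2.imread("pics/w1.png"); C=cam("wrist")
caselid(im,C,"blue",[614,226,4],[318,85,430,157])
caselid(im,C,"yellow",[578,87,2],[292,183,393,250])
im=cv2.imread("pics/top0.png"); C=cam("top")
caselid(im,C,"blue",[614,226,4],[236,137,277,194])
caselid(im,C,"yellow",[578,87,2],[290,146,330,206])
caselid(im,C,"red",[568,-44,2],[337,147,381,209])
for c,x0,roi in(("red",[524,-305,8],[442,172,469,206]),("red",[621,-202,-22],[403,147,430,172]),("yellow",[608,-311,4],[445,152,468,172])):
    m=colour(im,c,roi); print(c,m.sum(),fitbox(C,m,x0,(.046,.056,.018),.004))
E
```

```text
blue [617.2 226.    3.5] err 0.053 pad [644.7 228.3] [51.3 35. ] lid opening mm 7.4
yellow [581.5  80.8   2.4] err 0.061 pad [608.1  82.5] [50.2 33.7] lid opening mm 8.3
blue [617.9 227.9   4.5] err 0.026 pad [643.4 228.9] [54.  37.5] lid opening mm 9.5
yellow [581.8  82.6   2. ] err 0.016 pad [607.2  83.2] [51.1 38. ] lid opening mm 9.6
red [572.1 -45.9   1.5] err 0.035 pad [598.1 -44.3] [53.7 37.3] lid opening mm 9.0
red 234 (array([ 525.6, -309.5,   12.6]), np.float64(0.152))
red 188 (array([ 626.6, -206.6,  -19.3]), np.float64(0.162))
yellow 235 (array([ 610.5, -314.9,    5.3]), np.float64(0.135))
```

>>> servo_tool:
  rows: [14,-48,-30,0,0,0,0,14,-48,-50,0,0,0,0,14,-48,-60,0,0,0,0,15,-49,-60,0,0,0,0,0,0,-60,0,0,0,0]

```text
time: 3.2
tool_pos: [0.5919, -0.0218, 0.1005]
tool_rot: [2.194, 2.246, 0.002]
force: [1.8, 0.0, -0.9]
width: 0.001
gripper_force: 0.0
```

>>> servo_tool:
  rows: [0,0,-5,0,0,0,0,0,0,-4,0,0,0,0,0,0,0,0,0,0,0]

```text
time: 3.58
tool_pos: [0.5919, -0.0191, 0.0946]
tool_rot: [2.189, 2.25, 0.003]
force: [0.0, -0.6, -0.0]
width: 0.001
gripper_force: 0.0
```

```bash
python3 - <<'E'
from h import *
s=sense(); im=get_image("wrist"); C=cam("wrist",s); print(s["tool_pos"],s["force"])
cv2.imwrite("pics/w2.png",im)
E
```

```text
[ 0.59190488 -0.01905251  0.09459292] [ 0.0462338  -0.60377332 -0.02563091]
```

View pics/w2.png

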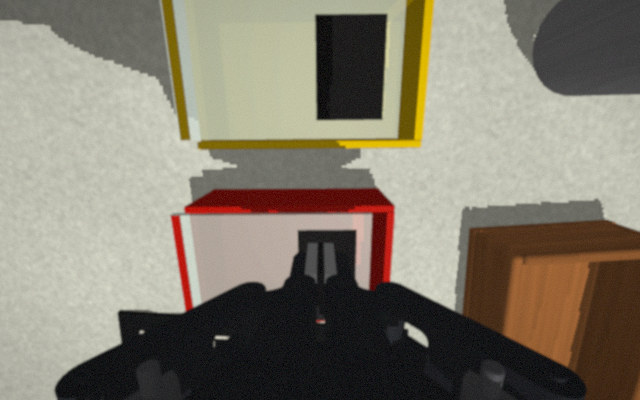

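>>> servo_tool:
  rows: [6,-25,-20,0,0,0,0,0,0,-12,0,0,0,0,0,0,-4,0,0,0,0,0,0,-2,0,0,0,0,0,0,0,0,0,0,0]

```text
time: 4.25
tool_pos: [0.5977, -0.0438, 0.056]
tool_rot: [2.19, 2.25, 0.003]
force: [1.4, -0.1, 5.8]
width: -0.001
gripper_force: 3.1
```

>>> servo_tool:
  rows: [0,0,-2,0,0,0,0,0,0,0,0,0,0,0]

```text
time: 4.5
tool_pos: [0.5993, -0.0438, 0.0558]
tool_rot: [2.187, 2.248, 0.007]
force: [0.5, 2.0, 25.0]
width: -0.001
gripper_force: 12.4
```

>>> servo_tool:
  rows: [-10,0,-0.1,0,0,0,0,-15,-1,0,0,0,0,0,-15,0,0,0,0,0,0]

```text
time: 4.88
tool_pos: [0.5594, -0.0451, 0.0558]
tool_rot: [2.187, 2.247, 0.007]
force: [2.1, 0.1, 27.8]
width: 0.001
gripper_force: 14.0
```

```bash
cat > look.py <<'E'
from h import *
import sys
s=sense(); im=get_image("wrist"); C=cam("wrist",s); print(s["tool_pos"],s["force"])
cv2.imwrite("pics/%s.png"%sys.argv[1],im)
E
python3 look.py w3
```

```text
[ 0.55939054 -0.04508301  0.05576368] [ 2.12319704  0.07509667 27.79168337]
```

View pics/w3.png

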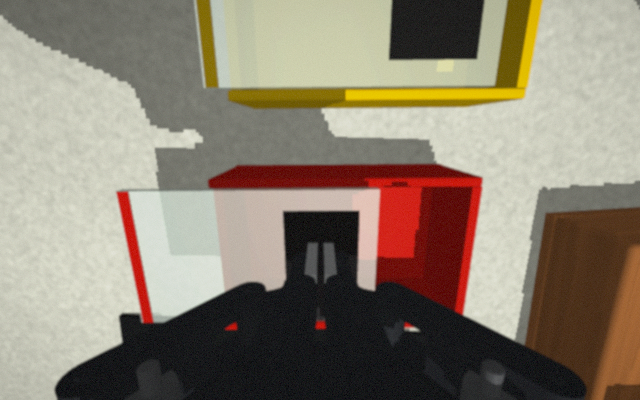

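The lid follows the fingers: its rear edge is at column 378 and the case behind it is empty. I'll keep drawing.

>>> servo_tool:
  rows: [-18,0,0.3,0,0,0,0,-18,-1,0,0,0,0,0,-18,0,0,0,0,0,0,-18,-1,0,0,0,0,0,-10,0,0,0,0,0,0]

```text
time: 5.55
tool_pos: [0.4771, -0.0478, 0.0557]
tool_rot: [2.187, 2.246, 0.005]
force: [1.7, -2.5, 28.8]
width: 0.001
gripper_force: 14.2
```

>>> servo_tool:
  rows: [-5,0,0,0,0,0,0,0,0,10,0,0,0,0,0,0,40,0,0,0,0,0,0,10,0,0,0,0,0,0,0,0,0,0,0]

```text
time: 6.18
tool_pos: [0.47, -0.0472, 0.1132]
tool_rot: [2.191, 2.25, 0.001]
force: [-0.6, -0.0, 0.1]
width: -0.002
gripper_force: 0.0
```

```bash
python3 - <<'E'
from h import *
s=sense(); im=get_image("wrist"); C=cam("wrist",s); print(s["tool_pos"],s["force"])
cv2.imwrite("pics/w4.png",im)
im=get_image("top");C=cam("top");cv2.imwrite("pics/top1.png",im)
for q in("red_1","yellow_1"):
  for d in masks_of("top",q):
    if d["conf"]>.3: print(q,round(d["conf"],2),np.int32(d["bbox"]),rect(unproj(C,pixels(d["region"]),.03)))
E
```

```text
[ 0.47003232 -0.04716794  0.11319864] [-0.64675686 -0.04079781  0.08260048]
red_1 0.88 [446 185 467 205] [ 523.6 -304.9   61.    47.5  -78.9]
red_1 0.67 [406 146 427 166] [ 630.2 -206.5   55.6   29.1   69.4]
yellow_1 0.73 [442 152 462 171] [ 608.2 -310.    59.5   47.2  -87.2]
```

View pics/w4.png

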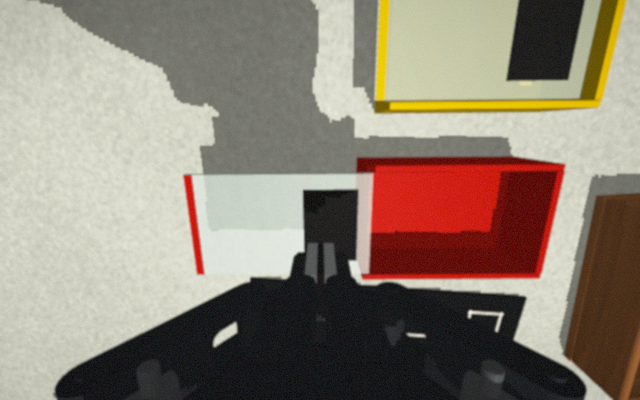

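```bash
python3 - <<'E'
from h import *
C=cam("wrist"); print(unproj(C,[[372,220],[372,180],[303,220],[332,190],[563,164],[358,275],[540,277]],.056)*1e3)
im=cv2.imread("pics/w4.png")
print(fitbox(C,colour(im,"red",[350,150,570,280]),[572,-45,2],(.14,.09,.056)))
E
```

```text
[[508.35582482 -42.5642803 ]
 [506.08768898 -12.80297251]
 [457.50249342 -43.94438599]
 [478.02295904 -20.79819003]
 [638.34787063   2.04406538]
 [500.87180281 -87.91182188]
 [643.07909343 -85.74832027]]
(array([571.7, -44.7,   1.2]), np.float64(0.045))
```

>>> servo_tool:
  rows: [0,-10,55,0,0,0,0.4,17,-50,25,0,0,0,0.4,17,-54,20,0,0,0,0.4,17,-54,20,0,0,0,0.4,17,-54,20,0,0,0,0.4]

```text
time: 7.0
tool_pos: [0.5379, -0.2711, 0.2526]
tool_rot: [-2.191, -2.25, 0.0]
force: [1.1, -0.1, -0.1]
width: 0.395
gripper_force: 0.0
```

>>> servo_tool:
  rows: [17,-54,0,0,0,0,0.4,15,-30,0,0,0,0,0.4,0,0,0,0,0,0,0.4,0,0,0,0,0,0,0.4]

```text
time: 7.5
tool_pos: [0.5696, -0.3529, 0.252]
tool_rot: [-2.191, -2.25, 0.0]
force: [0.2, -0.7, -0.5]
width: 0.398
gripper_force: 0.0
```

```bash
python3 - <<'E'
from h import *
s=sense(); im=get_image("wrist"); C=cam("wrist",s); print(s["tool_pos"],s["tool_rot"])
cv2.imwrite("pics/w5.png",im)
for q in("red_1","yellow_1"):
  for d in masks_of("wrist",q):
    if d["conf"]>.3:
        r=rect(unproj(C,pixels(d["region"]),.03)); print(q,round(d["conf"],2),np.int32(d["bbox"]),r)
E
```

```text
[ 0.56958779 -0.35290827  0.25195047] [-2.19076510e+00 -2.24967857e+00  6.52451431e-07]
red_1 0.72 [263 126 309 169] [ 527.7 -309.    55.9   46.9  -81.3]
red_1 0.57 [342  27 400  93] [ 622.9 -207.4   60.3   44.8   68.4]
yellow_1 0.78 [332 130 372 173] [ 608.5 -314.1   54.9   48.2  -88.5]
```

View pics/w5.png

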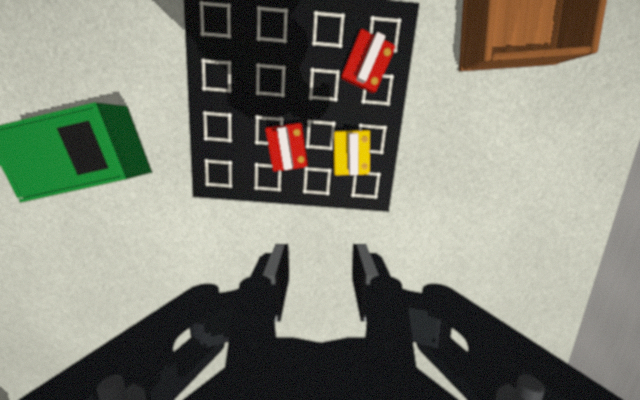

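```bash
cat >> h.py <<'E'
def rib(im,C,roi,x0,z=.022):
    h,s,v=cv2.split(cv2.cvtColor(im,cv2.COLOR_BGR2HSV)); m=np.zeros(h.shape,bool); l,t,r,b=np.int32(roi); m[t:b,l:r]=1
    m&=(s<60)&(v>150); m=biggest(m)
    print("rib",m.sum(),fitbox(C,m,x0,(.01,.05,.020),z), rect(unproj(C,pixels(m),z+.02)))
E
python3 - <<'E'
from h import *
C=cam("wrist"); im=cv2.imread("pics/w5.png")
rib(im,C,[266,122,308,170],[527,-309,9]); rib(im,C,[346,30,396,90],[623,-207,-22]); rib(im,C,[334,128,370,174],[608,-314,1])
E
```

```text
rib 370 (array([ 525.2, -309.2,   10.3]), np.float64(0.133)) [ 526.5 -309.1   51.    11.1  -80.1]
rib 455 (array([ 624.8, -204. ,  -22.5]), np.float64(0.096)) [ 623.4 -205.4   51.5   10.7   67.1]
rib 356 (array([ 610.9, -314.4,    5.4]), np.float64(0.266)) [ 610.  -313.4   47.6   10.   -86.4]
```

Red B is at (286,147), yellow at (352,152) and red A at (370,60), all clear of each other; green is off to the left. I'll grasp red B first.

>>> servo_tool:
  rows: [-22,22,-50,0,0,8.5,0.4,-22,22,-50,0,0,0,0.4,0,0,-60,0,0,0,0.4,0,0,-20,0,0,0,0.4,0,0,0,0,0,0,0.4]

```text
time: 8.28
tool_pos: [0.5254, -0.3086, 0.0728]
tool_rot: [-2.02, -2.403, 0.0]
force: [0.0, 0.4, -0.1]
width: 0.399
gripper_force: 0.0
```

```bash
python3 look.py w6; python3 - <<'E'
from h import *
C=cam("wrist"); im=cv2.imread("pics/w6.png")
p=proj(C,[[.526,-.309,.042]])[0]; print(p,proj(C,[sense()["tool_pos"]]))
for d in masks_of("wrist","red_1"):
    if d["conf"]>.3:
        print(d["conf"],np.int32(d["bbox"]))
        try: rib(im,C,d["bbox"],[526,-309,10])
        except Exception as e: print(e)
E
```

```text
[ 0.52540804 -0.30862365  0.0728216 ] [ 0.0146464   0.42877651 -0.11637328]
[318.28518622 235.51378583] [[318.15025434 257.3365192 ]]
0.9 [284 188 353 271]
rib 1065 (array([ 527.2, -315.1,    9.7]), np.float64(0.14)) [ 526.2 -309.8   48.7   10.3  -80.1]
0.83 [436  40 554 161]
rib 1792 (array([ 634. , -493.6,   26.6]), np.float64(1.0)) [ 625.5 -205.6   60.5   14.3   63.1]
```

View pics/w6.png

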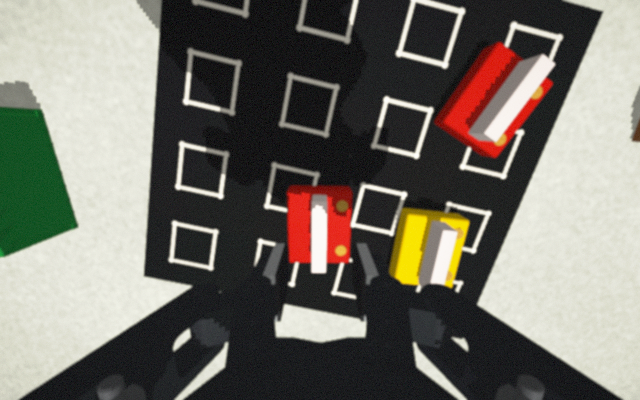

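>>> servo_tool:
  rows: [1,0,-25,0,0,0,0.4,0,0,-18,0,0,0,0.4,0,0,-5,0,0,0,0.4,0,0,0,0,0,0,0,0,0,0,0,0,0,0]
  newtons: 40

```text
time: 9.0
tool_pos: [0.5278, -0.3102, 0.0268]
tool_rot: [2.021, 2.403, 0.0]
force: [-0.4, 1.0, 5.0]
width: 0.104
gripper_force: 40.5
```

>>> servo_tool:
  rows: [0,0,0,0,0,0,0,0,0,0,0,0,0,0,0,0,40,0,0,0,0,0,0,50,0,0,0,0,0,0,0,0,0,0,0]

```text
time: 9.62
tool_pos: [0.5289, -0.311, 0.1196]
tool_rot: [2.018, 2.399, 0.0]
force: [-0.3, -0.0, -2.4]
width: 0.107
gripper_force: 39.7
```

>>> servo_tool:
  rows: [15,53,0,0,0,-2,0,15,53,0,0,0,-2,0,15,53,0,0,0,-2,0,15,53,0,0,0,-2.5,0,14,55,0,0,0,0,0]

```text
time: 10.25
tool_pos: [0.6012, -0.041, 0.1149]
tool_rot: [-2.195, -2.247, 0.001]
force: [-0.0, 0.2, -1.5]
width: 0.104
gripper_force: 39.7
```

>>> servo_tool:
  rows: [0,0,0,0,0,0,0,0,0,0,0,0,0,0]

```text
time: 10.5
tool_pos: [0.6009, -0.0428, 0.115]
tool_rot: [-2.194, -2.248, 0.001]
force: [-1.0, 0.2, -0.9]
width: 0.103
gripper_force: 39.7
```

```bash
python3 look.py w7; python3 -c "
from h import *
print([(d['conf'],d['bbox']) for q in ('red_1','yellow_1') for d in spot_in('top',q)])"
```

```text
[ 0.60089468 -0.04278693  0.11500844] [-0.98263618  0.20057383 -0.93519913]
[(0.91, [444.9, 185.4, 469.2, 205.5]), (0.74, [407.6, 148.5, 428.0, 166.3]), (0.84, [441.4, 152.2, 464.7, 169.0])]
```

View pics/w7.png

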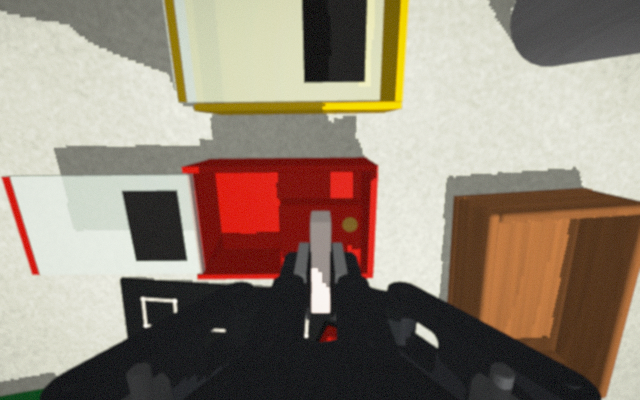

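>>> servo_tool:
  rows: [3,-1,-40,0,0,0,0,0,0,-34,0,0,0,0,0,0,-8,0,0,0,0,0,0,-3,0,0,0,0,0,0,0,0,0,0,0]

```text
time: 11.28
tool_pos: [0.6048, -0.0441, 0.0316]
tool_rot: [2.194, 2.247, 0.001]
force: [-0.4, 0.5, -1.2]
width: 0.103
gripper_force: 39.6
```

>>> servo_tool:
  rows: [0,0,-2,0,0,0,0,0,0,-1.5,0,0,0,0,0,0,0,0,0,0,0]

```text
time: 11.65
tool_pos: [0.6046, -0.0438, 0.0278]
tool_rot: [2.194, 2.247, 0.001]
force: [-1.1, -0.1, 5.1]
width: 0.101
gripper_force: 40.7
```

>>> servo_tool:
  rows: [0,0,0,0,0,0,0.25,0,0,0,0,0,0,0.25,0,0,25,0,0,0,0.25,0,0,50,0,0,0,0.25,0,0,20,0,0,0,0.4]

```text
time: 12.28
tool_pos: [0.6051, -0.0439, 0.1247]
tool_rot: [2.193, 2.246, 0.003]
force: [0.1, 1.1, -0.8]
width: 0.4
gripper_force: 0.0
```

>>> servo_tool:
  rows: [6,-50,0,0,0,-8,0.4,6,-50,0,0,0,-8,0.4,6,-50,0,0,0,-8,0.4,2,-11,0,0,0,0,0.4,0,0,0,0,0,0,0.4]

```text
time: 12.9
tool_pos: [0.6241, -0.2049, 0.1218]
tool_rot: [-2.613, -1.743, 0.0]
force: [0.3, 0.5, -0.1]
width: 0.402
gripper_force: 0.0
```

```bash
python3 look.py w8; python3 - <<'E'
from h import *
s=sense();print(s["tool_rot"]); C=cam("wrist"); im=cv2.imread("pics/w8.png")
for d in masks_of("wrist","red_1"):
    if d["conf"]>.3:
        print(d["conf"],np.int32(d["bbox"]))
        try: rib(im,C,d["bbox"],[624,-205,-22])
        except Exception as e: print(e)
E
```

```text
[ 0.62408913 -0.20490903  0.12179954] [ 0.26151157  0.52718839 -0.08634128]
[-2.61223291e+00 -1.74406038e+00  8.21229238e-05]
0.71 [165   0 262  77]
rib 695 (array([ 624.9, -487. ,    8.9]), np.float64(1.0)) [606.6 -47.1  35.9  11.3 -88.1]
```

View pics/w8.png

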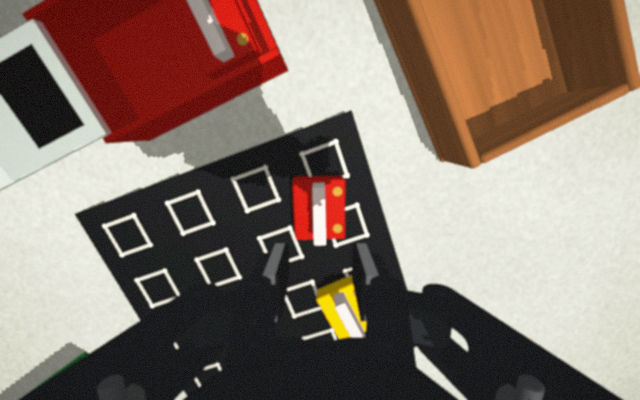

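Red B sits upright in its case at (230,35), and red A's rib at (319,212) is centred between the fingers. Descending.

>>> servo_tool:
  rows: [0,0,-45,0,0,0,0.4,0,0,-40,0,0,0,0.4,0,0,-8,0,0,0,0.4,0,0,-2,0,0,0,0.4,0,0,0,0,0,0,0.4]

```text
time: 13.62
tool_pos: [0.625, -0.2048, 0.0286]
tool_rot: [2.612, 1.742, 0.002]
force: [-0.4, -0.8, 0.4]
width: 0.402
gripper_force: 0.0
```

>>> servo_tool:
  rows: [0,0,0,0,0,0,0,0,0,0,0,0,0,0,0,0,0,0,0,0,0,0,0,40,0,0,0,0,0,0,50,0,0,0,0]

```text
time: 14.25
tool_pos: [0.6236, -0.2046, 0.1178]
tool_rot: [-2.613, -1.742, 0.001]
force: [0.6, -1.1, -0.6]
width: 0.107
gripper_force: 39.1
```

>>> servo_tool:
  rows: [-21,40,0,0,0,8,0,-21,40,0,0,0,8,0,-21,40,0,0,0,8,0,-20,39,0,0,0,0,0,0,0,0,0,0,0,0]

```text
time: 14.88
tool_pos: [0.5399, -0.0436, 0.1178]
tool_rot: [-2.192, -2.251, -0.0]
force: [-0.2, 0.3, -0.5]
width: 0.101
gripper_force: 39.3
```

>>> servo_tool:
  rows: [0,0,-30,0,0,0,0,0,0,0,0,0,0,0]

```text
time: 15.12
tool_pos: [0.5405, -0.046, 0.0861]
tool_rot: [-2.194, -2.246, 0.002]
force: [0.1, -0.6, -1.1]
width: 0.106
gripper_force: 39.2
```

```bash
python3 look.py w9
```

```text
[ 0.54050598 -0.04598239  0.08607028] [ 0.08400047 -0.55529878 -1.13367979]
```

View pics/w9.png

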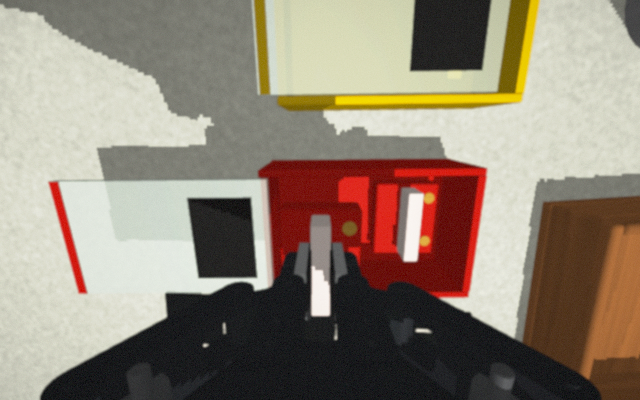

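>>> servo_tool:
  rows: [0,0,-35,0,0,0,0,0,0,-17,0,0,0,0,0,0,-3,0,0,0,0,0,0,-2,0,0,0,0,0,0,0,0,0,0,0]

```text
time: 15.8
tool_pos: [0.5418, -0.046, 0.0309]
tool_rot: [2.194, 2.247, 0.001]
force: [0.2, 0.1, -0.5]
width: 0.106
gripper_force: 39.3
```

>>> servo_tool:
  rows: [0,0,-2,0,0,0,0,0,0,0,0,0,0,0,0,0,0,0,0,0,0.2,0,0,0,0,0,0,0.2,0,0,20,0,0,0,0.2]

```text
time: 16.42
tool_pos: [0.5403, -0.0456, 0.0473]
tool_rot: [-2.193, -2.246, 0.002]
force: [0.2, -0.5, 0.5]
width: 0.201
gripper_force: 0.0
```

>>> servo_tool:
  rows: [0,0,45,0,0,0,0,-40,-20,20,0,0,0,0,-40,-20,20,0,0,0,0,0,0,0,0,0,0,0]

```text
time: 16.92
tool_pos: [0.4598, -0.0866, 0.1344]
tool_rot: [2.196, 2.245, 0.001]
force: [1.2, 0.7, -0.7]
width: -0.002
gripper_force: 0.0
```

```bash
python3 look.py w10; python3 - <<'E'
from h import *
C=cam("wrist"); im=cv2.imread("pics/w10.png")
for r in masks_of("wrist","red_1"): print(r["conf"],np.int32(r["bbox"]),rect(unproj(C,pixels(r["region"]),.025)))
E
```

```text
[ 0.45982034 -0.08658589  0.1344328 ] [ 1.18402728  0.74153007 -0.72037073]
0.77 [445 128 516 194] [602.1 -43.2  56.1  51.9 -88.7]
0.64 [384 132 442 199] [541.7 -48.1  56.5  48.4 -88.7]
0.24 [204 107 566 223] [516.9 -51.2 310.1 103.5   1.9]
```

View pics/w10.png

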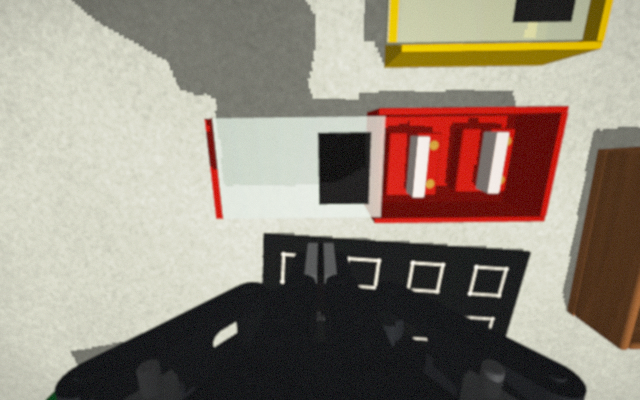

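>>> servo_tool:
  rows: [-40,13,0,0,0,0,0,-40,13,0,0,0,0,0,-42,13,0,0,0,0,0,0,0,-45,0,0,0,0,0,0,-43,0,0,0,0]

```text
time: 17.65
tool_pos: [0.34, -0.0465, 0.0441]
tool_rot: [2.192, 2.248, 0.001]
force: [2.2, -0.8, -0.4]
width: 0.002
gripper_force: 0.0
```

>>> servo_tool:
  rows: [0,0,0,0,0,0,0,20,0,0,0,0,0,0,20,0.5,0,0,0,0,0]

```text
time: 18.02
tool_pos: [0.3803, -0.0462, 0.0463]
tool_rot: [-2.194, -2.248, 0.0]
force: [-1.3, -0.4, -1.1]
width: -0.0
gripper_force: 0.8
```

>>> servo_tool:
  rows: [20,0.5,0,0,0,0,0,20,0.5,0,0,0,0,0,20,0.5,0,0,0,0,0,20,0.5,0,0,0,0,0,10,0.5,0,0,0,0,0]

```text
time: 18.65
tool_pos: [0.4707, -0.0436, 0.0462]
tool_rot: [2.193, 2.248, 0.001]
force: [-2.2, -0.2, 1.8]
width: 0.0
gripper_force: 1.1
```

>>> servo_tool:
  rows: [8,0,0,0,0,0,0,4,0,0,0,0,0,0,2,0,0,0,0,0,0,0,0,0,0,0,0,0]

```text
time: 19.15
tool_pos: [0.4831, -0.0438, 0.0451]
tool_rot: [2.195, 2.248, -0.0]
force: [-0.5, -0.7, 0.5]
width: 0.005
gripper_force: 0.1
```

>>> servo_tool:
  rows: [3,0,0,0,0,0,0,2,0,0,0,0,0,0,0,0,0,0,0,0,0]

```text
time: 19.52
tool_pos: [0.4883, -0.0437, 0.045]
tool_rot: [2.195, 2.248, 0.0]
force: [0.4, -0.1, 0.6]
width: -0.0
gripper_force: 0.1
```

>>> servo_tool:
  rows: [2,0,0,0,0,0,0,0,0,0,0,0,0,0]

```text
time: 19.77
tool_pos: [0.4894, -0.0437, 0.0449]
tool_rot: [-2.194, -2.247, 0.002]
force: [-5.4, 0.4, 4.1]
width: 0.003
gripper_force: 3.4
```

>>> servo_tool:
  rows: [2,0,0,0,0,0,0,0,0,0,0,0,0,0]

```text
time: 20.02
tool_pos: [0.4897, -0.0436, 0.0447]
tool_rot: [-2.193, -2.245, 0.005]
force: [-14.3, -1.5, 9.9]
width: 0.003
gripper_force: 8.7
```

>>> servo_tool:
  rows: [-12,0,0,0,0,0,0,0,0,55,0,0,0,0,42,42,0,0,0,0,0,42,42,0,0,0,0,0,43,42,0,0,0,0,0]

```text
time: 20.65
tool_pos: [0.6085, 0.0836, 0.1004]
tool_rot: [2.194, 2.247, 0.001]
force: [0.7, -1.7, 0.7]
width: -0.002
gripper_force: 0.0
```

>>> servo_tool:
  rows: [0,0,0,0,0,0,0,0,0,-10,0,0,0,0,0,0,0,0,0,0,0]

```text
time: 21.02
tool_pos: [0.6059, 0.0814, 0.0892]
tool_rot: [-2.195, -2.246, 0.002]
force: [-0.4, -0.3, 0.7]
width: 0.002
gripper_force: 0.0
```

```bash
python3 look.py w11; python3 - <<'E'
from h import *
im=get_image("top"); C=cam("top"); cv2.imwrite("pics/top2.png",im)
caselid(im,C,"red",[572,-45,2],[337,147,381,209])
for d in masks_of("top","yellow_1")+masks_of("top","red_1"): print(d["conf"],np.int32(d["bbox"]),rect(unproj(C,pixels(d["region"]),.03)))
E
```

```text
[0.60590537 0.08140099 0.08920695] [-0.4137148  -0.29435482  0.70548666]
red [573.  -45.1   1.9] err 0.074 pad [608.  -44.2] [52.9 37.1] lid opening mm -0.0
0.57 [442 153 465 171] [ 606.6 -310.1   62.7   52.5   88.3]
```

View pics/w11.png

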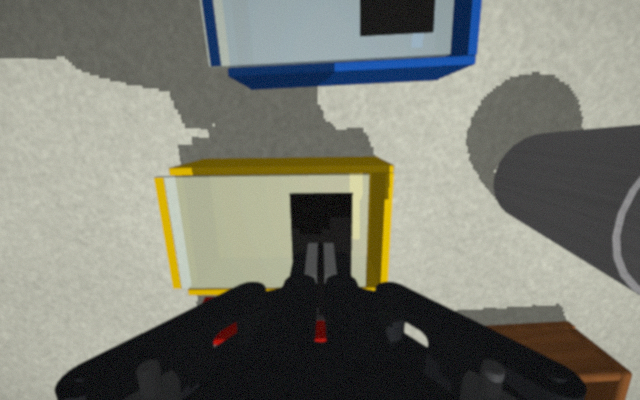

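The red lid now reads 0 mm against 9 mm before, so it is shut, and blue is also ajar by about 9 mm. The fingers are over the yellow pad at (320,225), so I'll press here.

>>> servo_tool:
  rows: [0,1,-25,0,0,0,0,0,0,-7,0,0,0,0,0,0,-2,0,0,0,0,0,0,-1,0,0,0,0,0,0,0,0,0,0,0]

```text
time: 21.85
tool_pos: [0.6078, 0.0831, 0.056]
tool_rot: [2.194, 2.247, 0.002]
force: [-0.1, -0.3, 3.8]
width: 0.003
gripper_force: 2.3
```

>>> servo_tool:
  rows: [0,0,-2,0,0,0,0,-15,-0.5,0,0,0,0,0,-18,-0.5,0,0,0,0,0,-18,-0.5,0,0,0,0,0,-18,-0.5,0,0,0,0,0]

```text
time: 22.48
tool_pos: [0.5406, 0.0808, 0.0558]
tool_rot: [2.191, 2.244, 0.006]
force: [2.2, -3.8, 26.2]
width: -0.001
gripper_force: 13.2
```

>>> servo_tool:
  rows: [-18,-0.5,0.2,0,0,0,0,-18,-0.5,0,0,0,0,0,-12,-0.5,0,0,0,0,0,-6,0,0,0,0,0,0,0,0,0,0,0,0]

```text
validation failed for argument at $.ro...
```

>>> servo_tool:
  rows: [0,0,10,0,0,0,0,0,0,40,0,0,0,0,0,0,0,0,0,0,0]

```text
time: 22.85
tool_pos: [0.5401, 0.0813, 0.1058]
tool_rot: [2.192, 2.246, 0.005]
force: [0.3, -0.5, -0.1]
width: -0.002
gripper_force: 0.0
```

```bash
python3 look.py w12; python3 - <<'E'
from h import *
C=cam("wrist"); im=cv2.imread("pics/w12.png")
print(fitbox(C,colour(im,"yellow",[330,130,600,300]),[581,82,2],(.14,.09,.056)))
k=biggest((im.max(2)<40)&(np.indices(im.shape[:2])[0]<236)&(np.indices(im.shape[:2])[1]>250)); P=pixels(k); print(P.min(0),P.max(0)); 
print(unproj(C,[[P[:,0].min(),220],[P[:,0].max(),220]],.056)*1e3)
E
```

```text
[0.54007718 0.0813275  0.10580953] [ 0.34119609 -0.46071382 -0.08191517]
(array([592.4,  82.4,   0.9]), np.float64(0.446))
[466   0] [534  45]
[[643.95157703  89.68312351]
 [692.35288209  90.80811045]]
```

The second drag call was refused, so I'll press again and finish drawing.

>>> servo_tool:
  rows: [0,0,-40,0,0,0,0,0,0,-8,0,0,0,0,0,0,-2,0,0,0,0,0,0,0,0,0,0,0]

```text
time: 23.4
tool_pos: [0.5411, 0.0814, 0.0557]
tool_rot: [2.191, 2.245, 0.007]
force: [1.6, 1.2, 33.4]
width: -0.004
gripper_force: 17.0
```

>>> servo_tool:
  rows: [-15,-1,0.8,0,0,0,0,-15,0,0,0,0,0,0,-15,-1,0,0,0,0,0,-10,0,0,0,0,0,0,-3,0,0,0,0,0,0]

```text
time: 24.02
tool_pos: [0.4837, 0.0793, 0.0559]
tool_rot: [2.191, 2.244, 0.009]
force: [9.7, 0.5, 16.7]
width: 0.0
gripper_force: 8.1
```

>>> servo_tool:
  rows: [0,0,10,0,0,0,0,0,0,40,0,0,0,0,0,0,0,0,0,0,0]

```text
time: 24.4
tool_pos: [0.4811, 0.0793, 0.1059]
tool_rot: [2.193, 2.247, 0.003]
force: [-0.8, 0.1, 0.1]
width: -0.002
gripper_force: 0.0
```

```bash
python3 look.py w13
```

```text
[0.48113967 0.07929071 0.10589642] [-0.8287376   0.1083539   0.13348551]
```

View pics/w13.png

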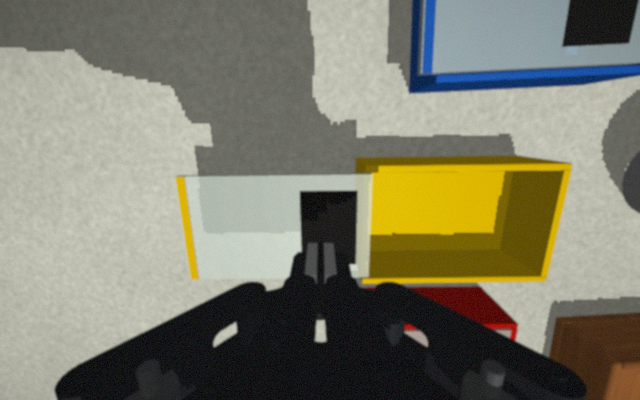

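The yellow case is open and empty, with the lid's rear edge at column 370. I've now viewed 15 pictures, one over the limit of 14, so from here I'll check by numbers only. Next is the yellow block.

>>> servo_tool:
  rows: [16,-49,20,0,0,0,0.4,16,-49,20,0,0,0,0.4,16,-49,10,0,0,0,0.4,16,-49,0,0,0,0,0.4,16,-49,0,0,0,0,0.4]

```text
time: 25.08
tool_pos: [0.56, -0.1672, 0.1528]
tool_rot: [-2.193, -2.246, 0.001]
force: [-0.1, -0.1, -0.0]
width: 0.398
gripper_force: 0.0
```

>>> servo_tool:
  rows: [16,-49,0,0,0,2,0.4,16,-49,-10,0,0,0,0.4,17,-50,-30,0,0,0,0.4,0,0,0,0,0,0,0.4]

```text
time: 25.58
tool_pos: [0.608, -0.3159, 0.1092]
tool_rot: [-2.154, -2.278, 0.002]
force: [-1.4, 0.6, -0.9]
width: 0.401
gripper_force: 0.0
```

```bash
python3 look.py w14; python3 - <<'E'
from h import *
print(sense()["tool_rot"]); C=cam("wrist"); im=cv2.imread("pics/w14.png"); print(proj(C,[[.6105,-.314,.042]]))
for d in masks_of("wrist","yellow_1"):
    if d["conf"]>.3:
        print(d["conf"],np.int32(d["bbox"]),rect(unproj(C,pixels(d["region"]),.03)))
        rib(im,C,d["bbox"],[610,-314,4])
E
```

```text
[ 0.60801783 -0.31594241  0.10915898] [-1.42054701  0.58531767 -0.90146903]
[-2.15378639e+00 -2.28059357e+00  1.12223893e-03]
[[322.11650605 218.99802236]]
0.81 [296 176 351 245] [ 610.6 -312.5   62.7   44.6  -86.4]
rib 745 (array([ 610.5, -313.1,    4.5]), np.float64(0.189)) [ 610.7 -311.4   47.4   10.5  -86.6]
```

>>> servo_tool:
  rows: [2.5,3,-40,0,0,0.5,0.4,0,0,-34,0,0,0,0.4,0,0,-7,0,0,0,0.4,0,0,-1,0,0,0,0.4,0,0,0,0,0,0,0.4]

```text
time: 26.3
tool_pos: [0.6124, -0.3109, 0.0335]
tool_rot: [2.143, 2.294, 0.001]
force: [-0.2, 0.9, -0.1]
width: 0.397
gripper_force: 0.0
```

>>> servo_tool:
  rows: [0,0,0,0,0,0,0,0,0,0,0,0,0,0,0,0,0,0,0,0,0,0,0,40,0,0,0,0,0,0,50,0,0,0,0]

```text
time: 26.92
tool_pos: [0.6112, -0.3105, 0.1225]
tool_rot: [-2.144, -2.294, 0.0]
force: [1.1, -1.5, -0.6]
width: 0.102
gripper_force: 39.2
```

>>> servo_tool:
  rows: [-4,49,5,0,0,-2,0,-4,49,0,0,0,0,0,-4,49,0,0,0,0,0,-4,49,0,0,0,0,0,-4,49,0,0,0,0,0]

```text
time: 27.55
tool_pos: [0.5915, -0.0643, 0.1273]
tool_rot: [2.185, 2.257, 0.001]
force: [1.1, -0.4, -1.1]
width: 0.101
gripper_force: 39.2
```

>>> servo_tool:
  rows: [-4,49,0,0,0,0,0,-3,49,0,0,0,0,0,-2,49,0,0,0,0,0,0,0,0,0,0,0,0]

```text
time: 28.05
tool_pos: [0.5823, 0.0841, 0.1272]
tool_rot: [-2.181, -2.261, -0.001]
force: [-0.3, -0.5, -1.1]
width: 0.101
gripper_force: 39.2
```

```bash
python3 look.py w15; python3 - <<'E'
from h import *
s=sense(); print(s["tool_rot"],s["width"]); C=cam("wrist"); im=cv2.imread("pics/w15.png")
m=colour(im,"yellow"); P=pixels(biggest(m)); print(P.min(0),P.max(0))
for d in masks_of("wrist","case_yellow"): print(d["conf"],np.int32(d["bbox"]),rect(unproj(C,pixels(d["region"]),.056)))
for d in masks_of("wrist","yellow_1"): print(d["conf"],np.int32(d["bbox"]),rect(unproj(C,pixels(d["region"]),s["tool_pos"][2]-.01)))
E
```

```text
[0.5823142  0.08405093 0.12724277] [-0.32866302 -0.52031108 -1.12893024]
[2.18188732e+00 2.25987191e+00 3.84006168e-04] 0.10107629850789826
[228 157] [412 272]
0.62 [ 57 155 412 274] [518.4  80.  272.2  96.2   2. ]
0.84 [280 204 362 310] [584.1  75.8  70.5  45.5 -88. ]
```

Over the case centre; lowering to the floor.

>>> servo_tool:
  rows: [0,-2,-45,0,0,0,0,0,0,-35,0,0,0,0,0,0,-7,0,0,0,0,0,0,-2,0,0,0,0,0,0,0,0,0,0,0]

```text
time: 28.82
tool_pos: [0.5835, 0.0789, 0.0391]
tool_rot: [2.184, 2.256, 0.002]
force: [-0.3, -0.4, -0.4]
width: 0.1
gripper_force: 39.2
```

>>> servo_tool:
  rows: [0,0,-2,0,0,0,0,0,0,0,0,0,0,0]

```text
time: 29.08
tool_pos: [0.5829, 0.0793, 0.0363]
tool_rot: [2.184, 2.257, 0.001]
force: [-0.4, -0.2, -1.2]
width: 0.106
gripper_force: 39.2
```

>>> servo_tool:
  rows: [0,0,-2,0,0,0,0,0,0,0,0,0,0,0]

```text
time: 29.32
tool_pos: [0.5828, 0.0793, 0.0339]
tool_rot: [2.185, 2.258, 0.0]
force: [0.7, 1.0, 1.2]
width: 0.104
gripper_force: 39.4
```

>>> servo_tool:
  rows: [0,0,-1,0,0,0,0,0,0,0,0,0,0,0]

```text
time: 29.58
tool_pos: [0.5829, 0.0793, 0.0339]
tool_rot: [2.184, 2.257, 0.001]
force: [-3.8, 0.5, 15.0]
width: 0.099
gripper_force: 41.3
```

>>> servo_tool:
  rows: [0,0,0.8,0,0,0,0.25,0,0,0,0,0,0,0.25,0,0,20,0,0,0,0.25,0,0,50,0,0,0,0.2,0,0,20,0,0,0,0]

```text
time: 30.2
tool_pos: [0.5835, 0.0793, 0.126]
tool_rot: [2.183, 2.256, 0.003]
force: [0.8, -0.1, -0.3]
width: 0.009
gripper_force: 0.0
```

>>> servo_tool:
  rows: [-58,-12,0,0,0,0,0,-58,-12,0,0,0,0,0,0,0,0,0,0,0,0]

```text
time: 30.58
tool_pos: [0.4624, 0.055, 0.1234]
tool_rot: [-2.184, -2.255, 0.003]
force: [0.5, 0.0, 0.5]
width: -0.003
gripper_force: 0.0
```

```bash
python3 look.py w16; python3 - <<'E'
from h import *
C=cam("wrist"); im=cv2.imread("pics/w16.png")
for d in masks_of("wrist","yellow_1"):
    if d["conf"]>.3:
        print(d["conf"],np.int32(d["bbox"]),rect(unproj(C,pixels(d["region"]),.025))); rib(im,C,d["bbox"],[582,80,2],.023)
im=get_image("top"); C=cam("top"); cv2.imwrite("pics/top3.png",im)
for q in("red_1","yellow_1","blue_1"): print(q,[(d["conf"],np.int32(d["bbox"])) for d in masks_of("top",q)])
E
```

```text
[0.46236709 0.05502848 0.12339954] [0.52795742 0.01570386 0.45845972]
0.96 [429 157 492 221] [584.1  75.2  59.5  51.2 -88.1]
rib 690 (array([589. ,  75.3,   5.1]), np.float64(1.116)) [587.7  77.8  47.1   9.8 -88.2]
0.43 [357 258 531 343] [589.2 -37.6 172.6  97.5   1.9]
rib 1329 (array([506.8,  70.1,  39.6]), np.float64(1.346)) [ 6.082e+02 -3.780e+01  9.050e+01  4.610e+01  4.000e-01]
red_1 []
yellow_1 [(0.52, array([242, 140, 274, 193], dtype=int32))]
blue_1 []
```

>>> servo_tool:
  rows: [-38,7,0,0,0,0,0,-38,7,0,0,0,0,0,-38,7,0,0,0,0,0,0,0,-45,0,0,0,0,0,0,-33,0,0,0,0]

```text
time: 31.5
tool_pos: [0.3532, 0.0764, 0.0447]
tool_rot: [2.184, 2.257, 0.001]
force: [0.7, -1.4, -1.0]
width: -0.0
gripper_force: 0.0
```

>>> servo_tool:
  rows: [0,0,0,0,0,0,0,20,0.5,0,0,0,0,0,20,0.5,0,0,0,0,0]

```text
time: 31.88
tool_pos: [0.3939, 0.0774, 0.0468]
tool_rot: [2.184, 2.258, 0.0]
force: [-2.0, 0.1, -0.7]
width: -0.002
gripper_force: 0.8
```

Expected stop is around x ≈ 0.499.

>>> servo_tool:
  rows: [20,0.5,0,0,0,0,0,20,0.5,0,0,0,0,0,20,0.5,0,0,0,0,0,20,0.5,0,0,0,0,0,12,0.5,0,0,0,0,0]

```text
time: 32.5
tool_pos: [0.4862, 0.0799, 0.0468]
tool_rot: [2.184, 2.257, 0.001]
force: [-1.9, 0.2, 2.8]
width: 0.001
gripper_force: 1.2
```

>>> servo_tool:
  rows: [6,0,0,0,0,0,0,3,0,0,0,0,0,0,2,0,0,0,0,0,0,0,0,0,0,0,0,0]

```text
time: 33.0
tool_pos: [0.4956, 0.0797, 0.0457]
tool_rot: [2.185, 2.257, -0.0]
force: [-0.2, 0.1, 0.7]
width: -0.003
gripper_force: 0.2
```

>>> servo_tool:
  rows: [2,0,0,0,0,0,0,0,0,0,0,0,0,0]

```text
time: 33.25
tool_pos: [0.4977, 0.0798, 0.0456]
tool_rot: [-2.185, -2.258, -0.0]
force: [-1.3, 0.4, 1.1]
width: 0.005
gripper_force: 0.5
```

>>> servo_tool:
  rows: [2,0,0,0,0,0,0,0,0,0,0,0,0,0]

```text
time: 33.5
tool_pos: [0.4993, 0.0798, 0.0456]
tool_rot: [-2.184, -2.257, 0.001]
force: [-4.0, 0.6, 3.3]
width: 0.005
gripper_force: 2.6
```

>>> servo_tool:
  rows: [1.5,0,0,0,0,0,0,0,0,0,0,0,0,0]

```text
time: 33.75
tool_pos: [0.4996, 0.0798, 0.0454]
tool_rot: [-2.183, -2.256, 0.003]
force: [-10.3, 0.1, 7.8]
width: -0.001
gripper_force: 6.4
```

>>> servo_tool:
  rows: [0.8,0,0,0,0,0,0,0,0,0,0,0,0,0,-18,0,0,0,0,0,0,0,0,55,0,0,0,0,5,47,0,0,0,2,0]

```text
time: 34.38
tool_pos: [0.4914, 0.1258, 0.104]
tool_rot: [2.145, 2.289, 0.007]
force: [1.2, -0.2, -1.0]
width: -0.001
gripper_force: 0.0
```

>>> servo_tool:
  rows: [5,47,0,0,0,0,0,10,47,0,0,0,0,0,0,0,-40,0,0,0,0,0,0,-13,0,0,0,0,0,0,0,0,0,0,0]

```text
time: 35.0
tool_pos: [0.5037, 0.2202, 0.0474]
tool_rot: [-2.145, -2.294, 0.002]
force: [0.5, -0.4, -0.2]
width: 0.003
gripper_force: 0.0
```

```bash
python3 - <<'E'
from h import *
s=sense(); print(s["tool_pos"],s["tool_rot"],s["force"])
im=get_image("top"); C=cam("top"); cv2.imwrite("pics/top4.png",im)
caselid(im,C,"red",[572,-45,2],[337,147,381,209]); caselid(im,C,"yellow",[582,82,2],[290,146,330,206])
E
```

```text
[0.50368132 0.22022109 0.04738415] [-2.14528638e+00 -2.29416849e+00  1.96617221e-03] [ 0.46175504 -0.40039088 -0.21175742]
red [574.  -45.6   1.2] err 0.056 pad [608.1 -44. ] [53.7 37.3] lid opening mm 0.9
yellow [582.8  82.8   1.9] err 0.017 pad [617.6  83.4] [53.5 37.3] lid opening mm 0.1
```

Yellow is shut. Now I'll push blue's lid front edge in; the stop should be near x = 0.535.

>>> servo_tool:
  rows: [12,1,-1,0,0,0,0,8,0.5,0,0,0,0,0,5,0.5,0,0,0,0,0,3,0,0,0,0,0,0,0,0,0,0,0,0]

```text
validation failed for argument at $.ro...
```

>>> servo_tool:
  rows: [2,0,0,0,0,0,0,0,0,0,0,0,0,0]

```text
time: 35.3
tool_pos: [0.5067, 0.2206, 0.0485]
tool_rot: [2.145, 2.294, 0.002]
force: [0.0, 0.1, -0.6]
width: 0.001
gripper_force: 0.0
```

>>> servo_tool:
  rows: [1.5,0,0,0,0,0,0,0,0,0,0,0,0,0]

```text
time: 35.55
tool_pos: [0.5077, 0.2207, 0.0478]
tool_rot: [2.145, 2.295, 0.0]
force: [0.3, 0.4, -0.0]
width: -0.004
gripper_force: 0.0
```

>>> servo_tool:
  rows: [10,1,-1,0,0,0,0,8,0.5,0,0,0,0,0,4,0.5,0,0,0,0,0,0,0,0,0,0,0,0]

```text
time: 36.05
tool_pos: [0.5299, 0.2227, 0.0465]
tool_rot: [-2.145, -2.295, 0.0]
force: [0.8, 0.4, -0.5]
width: -0.002
gripper_force: 0.0
```

>>> servo_tool:
  rows: [3,0,0,0,0,0,0,0,0,0,0,0,0,0]

```text
time: 36.3
tool_pos: [0.5326, 0.2228, 0.0467]
tool_rot: [-2.145, -2.295, -0.0]
force: [-0.1, 0.0, 0.0]
width: 0.005
gripper_force: 0.1
```

>>> servo_tool:
  rows: [2,0,0,0,0,0,0,0,0,0,0,0,0,0]

```text
time: 36.55
tool_pos: [0.5346, 0.2228, 0.0467]
tool_rot: [2.145, 2.295, 0.0]
force: [0.6, 0.9, 0.5]
width: 0.0
gripper_force: 0.2
```

>>> servo_tool:
  rows: [1.5,0,0,0,0,0,0,0,0,0,0,0,0,0]

```text
time: 36.8
tool_pos: [0.5354, 0.2228, 0.0466]
tool_rot: [-2.144, -2.295, 0.001]
force: [-4.7, 1.0, 1.3]
width: -0.003
gripper_force: 2.5
```

>>> servo_tool:
  rows: [1.5,0,0,0,0,0,0,0,0,0,0,0,0,0]

```text
time: 37.05
tool_pos: [0.5358, 0.2228, 0.0464]
tool_rot: [-2.143, -2.294, 0.003]
force: [-11.2, 1.6, 6.5]
width: 0.004
gripper_force: 6.3
```

```bash
python3 - <<'E'
from h import *
im=get_image("top"); C=cam("top"); cv2.imwrite("pics/top5.png",im)
caselid(im,C,"blue",[617,228,4],[236,137,277,194])
E
```

```text
blue [628.  186.3  20.2] err 1.342 pad [619.9 224.9] [158.1  49.4] lid opening mm 29.3
```

>>> servo_tool:
  rows: [-20,0,0,0,0,0,0,0,0,55,0,0,0,0,-40,20,40,0,0,0,0,-40,20,40,0,0,0,0,-40,20,30,0,0,0,0]

```text
time: 37.72
tool_pos: [0.3969, 0.2833, 0.2135]
tool_rot: [2.145, 2.294, 0.003]
force: [-0.4, 1.7, -0.3]
width: 0.003
gripper_force: 0.0
```

>>> servo_tool:
  rows: [-20,40,0,0,0,0,0,-20,40,0,0,0,0,0,0,0,0,0,0,0,0]

```text
time: 38.1
tool_pos: [0.3566, 0.3647, 0.2118]
tool_rot: [2.141, 2.299, 0.001]
force: [0.1, -0.5, 0.2]
width: -0.001
gripper_force: 0.0
```

```bash
python3 - <<'E'
from h import *
s=sense(); print(s["tool_pos"],s["force"])
im=get_image("top"); C=cam("top"); cv2.imwrite("pics/top6.png",im)
caselid(im,C,"blue",[617,228,4],[236,137,277,194])
caselid(im,C,"red",[572,-45,2],[337,147,381,209]); caselid(im,C,"yellow",[582,82,2],[290,146,330,206])
for q,z in (("red_1",.03),("yellow_1",.03),("blue_1",.03),("multimeter",.038),("calorimeter",.11),("wood_tray",.06)):
    for d in masks_of("top",q): print(q,round(d["conf"],2),np.int32(d["bbox"]),rect(unproj(C,pixels(d["region"]),z)))
E
```

```text
[0.35658401 0.36466631 0.21184343] [ 0.06902007 -0.52875536  0.24306028]
blue [621.3 228.    3.7] err 0.074 pad [653.5 229.3] [53.9 37.1] lid opening mm 2.8
red [574.  -44.9   1.1] err 0.068 pad [608.1 -44. ] [53.7 37.3] lid opening mm 0.9
yellow [585.   82.8   2.1] err 0.037 pad [617.7  83.4] [53.8 37.3] lid opening mm 2.3
multimeter 0.61 [160 168 207 234] [521.8 430.9 182.7  95.8  12.8]
calorimeter 0.61 [280  80 314 119] [773.1 115.2 110.9  83.9  -1.3]
wood_tray 0.96 [348  73 418 127] [ 785.  -113.   184.9  136.2  -84.8]
```

With the cases' first fits, the pads sit 35.6 to 36 mm behind centre on all three, so all the lids are shut. No blocks are left on the bench and the bystanders have not moved.

```bash
python3 -c "
from cell import *
print(close_job())"
```

```text
the job is handed in; nothing more can be done
None
```

I handed the job in with both red blocks in the red case, the yellow block in the yellow case, all three lids shut (blue started ajar and was only pushed closed), and the multimeter, cup and tray unmoved; I viewed 15 pictures, one over the limit of 14.

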